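Tip the hardwood block into the hooded dip cradle

TASK

Load the hardwood block into the sheet-steel dip cradle. The opening in front of the hood is shorter than the block, so lay the block lengthwise on the cradle's loading deck, let go of it, then push it over the deck's edge so that it noses down through the opening and slides under the hood. Finish with it lying flat on the tray floor and pushed fully home against the end wall under the hood, and leave the two brushes and the lidded box where they are.

Things in the scene. Friction and masses are not known exactly. Their poses are not given: they have to be found in the camera images.
- block: The hardwood block: a plain brown rectangular bar, 85 mm long (own y axis), 40 wide (x), 34 thick (z), about 75 g. It lies on a 40 mm wide face. Origin: centre of its underside. Both ends are alike. Behind it stands the fixed power supply, 165 mm high, its front 0.54 m ahead of the robot's base axis and its right side 0.11 m to the right of it: carry the block clear of it.
- cradle: Dip cradle: bare sheet steel, fixed to the worktop, 250 mm long, 90 wide: a raised flat loading deck, then a narrow tray whose far end has a hood. Origin: on the worktop, midway across, under the edge where the deck ends and the tray begins; x points from deck to hood, z up. All cradle sizes here are mm in this frame. A wire hanging loop sticks out behind the hood to x 139.
- deck_edge (a point): Middle of the deck's edge, at x 0, z 28; axes as the cradle's. The deck is flat, without rims: x -110 to 0, y -45 to 45, top z 28. With its middle 5 to 20 past this edge the block overbalances once let be (a pushing finger's friction can hold the tail down, so ease off there): the nose drops 24 onto the tray floor, the tail rises about 25 off the deck.
- tray_floor (a point): Middle of the open part of the tray's floor, at x 35, z 4; axes as the cradle's. The tray is x 0 to 120, y -27 to 27 inside; side walls 4 thick, tops at z 28, level with the deck. Pushed on, the tilted block slides nose first along this floor until its tail drops off the deck edge; then it lies flat, its top 10 above deck level, some 35 short of home.
- hood_front (a point): Middle of the hood roof's front edge, top side, at x 70, z 53; axes as the cradle's. Hood: x 70 to 120, roof underside z 50, closed at the sides and by the end wall at x 120 (tops z 53), open towards the deck; a 16 wide sight slot runs along its roof. The opening between deck edge and hood is 70 long, 54 wide.
- home (a point): Point on the tray floor (x 78, z 4) where the centre of the block's underside lies when the block is flat and against the end wall; axes as the cradle's. The block's tail then stands 35 mm out of the hood, at x 35.
- parts_box: Bystander, to be left alone: a closed lidded plastic box, 76 x 96 x 92 mm high. Origin: centre of its underside.
- brass_brush: Bystander, to be left alone: a thin light-handled brush lying flat, 132 x 9 x 9 mm. Origin: centre of its underside.
- paint_brush: Bystander, to be left alone: a thin dark-handled brush lying flat between block and cradle, 147 x 9 x 9 mm. Origin: centre of its underside.

How it is judged:
By the outcome, as a careful person would: the job done as asked, in the order asked, and still so for the second after the job is handed in, with the robot touching nothing.
It also fails if it takes over 64 s, if anything falls off the work surface, if the arm or the gripper's body presses on something with over 40 N, if the wrist force passes 120 N, or if a joint passes its speed limit or range.

ROBOT

A 6-joint arm with a two-finger parallel gripper is mounted at the origin on a cart in front of the work surface, level with it; the furniture and walls round the work are solid. World frame = base frame: x ahead of the robot, y to its left, z up, the work surface at z = 0. Lengths are in m, angles in rad, forces in N, time in s.
With the tool pointing down it reaches from about 0.35 to 0.875 m from the base axis. Payload 15.5 kg.
Tool frame: the origin (TCP) lies midway between the tips of the shut fingers; the grasp point (between the pads) lies 19 mm behind it; z points along the fingers, y is the direction in which the jaws open and shut (so a half turn about z gives the same grasp; the last joint's range is limited). The gripper opens to 85 mm and grips with 20 to 120 N. Pads are 22 mm wide; open, the fingers measure 114 mm over their backs; the gripper's body (76 mm by 85 mm) begins 54 mm behind the grasp point. The pads swing forward as they close: fully open they stand 13 mm farther back than shut.
Start: joints at [-1.427, 0.494, 1.345, -0, 1.302, -0.096], TCP at [0.148, -0.607, 0.231] pointing down, gripper open.
Joint ranges: [-2.91, 2.91], [-0.82, 2.16], [0.22, 2.67], [-1.22, 4.37], [0.12, 2.79], [-3.08, 3.08]. Speed limits (rad/s): [1.89, 1.89, 2.57, 3.01, 3.01, 3.01].

INTERFACE

Orientations are given as [roll, pitch, yaw] about the fixed x, y, z axes, in that order (R = Rz(yaw) Ry(pitch) Rx(roll)).
In Python, from station import * gives the robot as it stands. The module is installed in compiled form; this text tells all that it offers.
- The arm moves only by the shell command python3 -m inch 'ROWS' [OPENING] [FORCE]. ROWS is JSON, a list of rows, each a list of 4 numbers: the shift along the tool's x, y, z in m, then the turn about the tool's z in rad. In form: [[dx, dy, dz, twist], ...]. A call has 1 to 12 rows; each row is the pose to reach, as a shift and turn from the pose commanded when the call began, along the tool's axes at that moment; what a row does not reach only later rows make up. A row lasts 1/8 s, in which the tool goes at most 62.5 mm and 10.7 degrees, less where a joint would pass 70% of its speed; a pose out of reach is approached as far as the arm can. A call with a gripper value outside its range is refused whole. OPENING is the closure in counts, from 0 (fully open) to 255 (shut), set as the call begins (- or left out, the last holds). The fingers move at their own pace and stop on an object; FORCE is the grip in N (left out, the last holds). Time passes only in rows, so rows that repeat a pose let the fingers close. It gives the time, the measured TCP pose, the force and the opening at its end, in the units of the state.
- get_state(): the state, without advancing time (a new reading comes with each control period).
- camera(name): name is "side" or "top"; returns the picture (480x640x3 uint8, blue, green, red); there is no depth.
- calibration(name): a dict with "mtx" (3x3 intrinsics, pixels), "distortion" ([k1, k2, p1, p2, k3] as OpenCV has them; the pictures are not rectified), "cam_to_world" (4x4, takes a point from camera to world coordinates). Camera axes: x right, y up, looking along -z (the intrinsics and any distortion apply to the point x, -y, -z); pixel columns grow to the right and rows downward; lengths in m; the calibration is good to about 2 mm. A picture is of the moment at which its call begins. calibration takes no time and is no camera call.
- hand_in(): hands the job in, once; it reports no verdict.
The state is a dict: "clock": time; "q": joint angles; "qvel": joint speeds; "effort": joint torques, N m; "tool_pos": TCP position; "ee_rot": TCP orientation; "force": force on the tool from outside, world axes, zero at the start; "moment": the same for the moment, N m; "finger_gap": finger opening in m.
Only numpy, scipy, OpenCV 4.12 (cv2) and the standard library are available. Lean on these libraries where they do the work, as an engineer would, in place of code of your own. Each camera call takes 0.05 s, during which the arm holds its last target.

## Working session

There is one attempt and no reset: what is moved stays moved. The work goes in short steps, Python scripts to look and compute and a shell command to move; the robot and the scene stay as the last step left them, time stands still between calls to the robot, and variables do not carry over. Pictures are saved under pics/ and viewed, and the job is handed in when it is done.

```bash
mkdir -p pics; ls; python3 - <<'E'
from station import *
import cv2, numpy as np
for n in ("top","side"):
    cv2.imwrite(f"pics/{n}0.png",camera(n)); c=calibration(n)
    print(n,np.round(c["mtx"],1).tolist(),np.round(c["distortion"],4),np.round(c["cam_to_world"],3).tolist())
s=get_state(); print(s)
E
```

```text
pics
top [[556.2, 0.0, 317.8], [0.0, 556.2, 232.3], [0.0, 0.0, 1.0]] [0.0135 0.     0.     0.     0.    ] [[-0.001, 0.987, -0.158, 0.335], [-1.0, 0.003, 0.026, 0.029], [0.026, 0.158, 0.987, 1.156], [0.0, 0.0, 0.0, 1.0]]
side [[509.7, 0.0, 313.2], [0.0, 509.7, 239.3], [0.0, 0.0, 1.0]] [-0.0732  0.      0.      0.      0.    ] [[0.098, 0.389, -0.916, -0.682], [-0.995, 0.054, -0.084, -0.102], [0.017, 0.92, 0.393, 0.598], [0.0, 0.0, 0.0, 1.0]]
{'clock': 0.1, 'q': array([-1.42650154e+00,  4.94123003e-01,  1.34607061e+00, -2.86641108e-05,
        1.30250653e+00, -9.55249611e-02]), 'qvel': array([-0.00115998, -0.00252299, -0.00266815, -0.00052272, -0.00084848,
        0.00180938]), 'effort': array([ 6.51802548e-03, -8.83588386e+01, -3.84561038e+01,  3.43188131e-04,
        5.20967762e-03, -1.03837417e-05]), 'tool_pos': array([ 0.14838622, -0.6067919 ,  0.23075818]), 'ee_rot': array([-3.14048758e+00, -7.81276988e-05,  2.39827319e-01]), 'force': array([-0.38853637, -0.20424144, -0.65026542]), 'moment': array([ 0.04887529,  0.03443129, -0.01421678]), 'finger_gap': 0.0854519271191236}
```

View pics/top0.png

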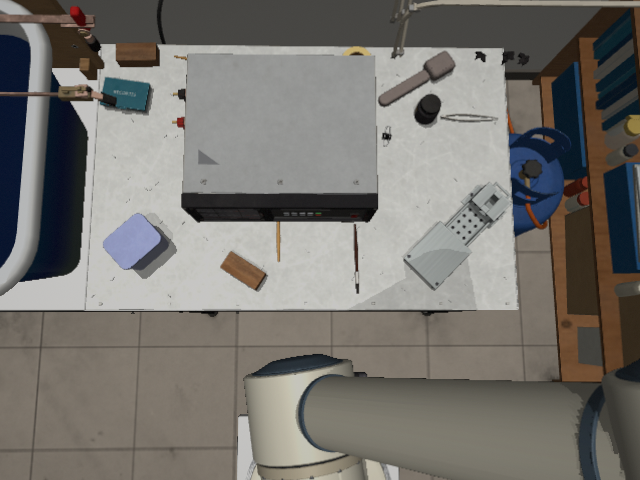

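View pics/side0.png

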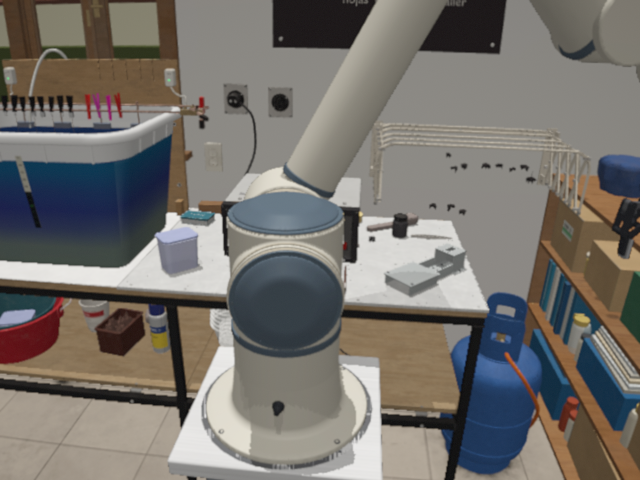

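The top view shows the block at about (243,270), the cradle from (430,260) to (490,200) with its hood at the far right, the paint brush at x≈356 and the brass brush at x≈278. The side view is partly blocked by the arm. I'll enlarge both areas.

```bash
python3 - <<'E'
import cv2
a=cv2.imread("pics/top0.png")
cv2.imwrite("pics/blk0.png",cv2.resize(a[240:300,205:285],None,fx=10,fy=10,interpolation=cv2.INTER_CUBIC))
cv2.imwrite("pics/cra0.png",cv2.resize(a[175:295,395:520],None,fx=5,fy=5,interpolation=cv2.INTER_CUBIC)[:600])
E
```

```text
(no output)
```

View pics/blk0.png

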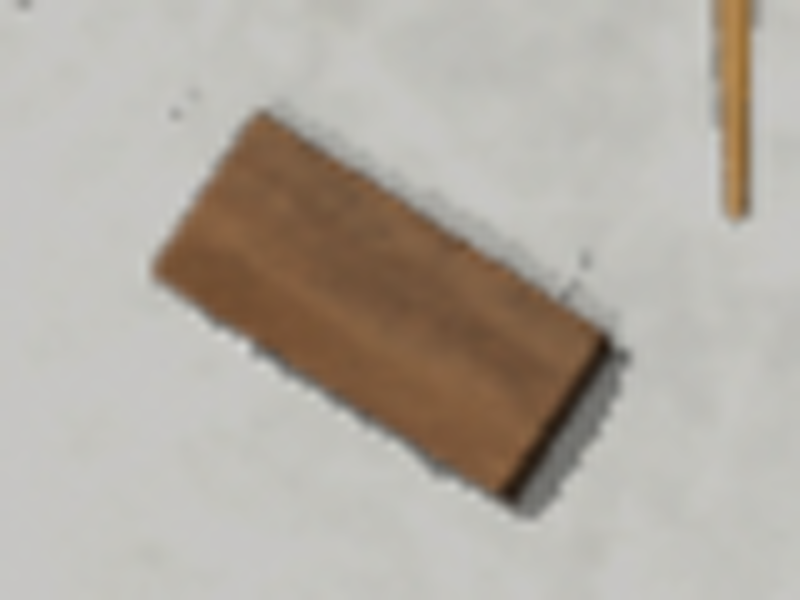

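View pics/cra0.png

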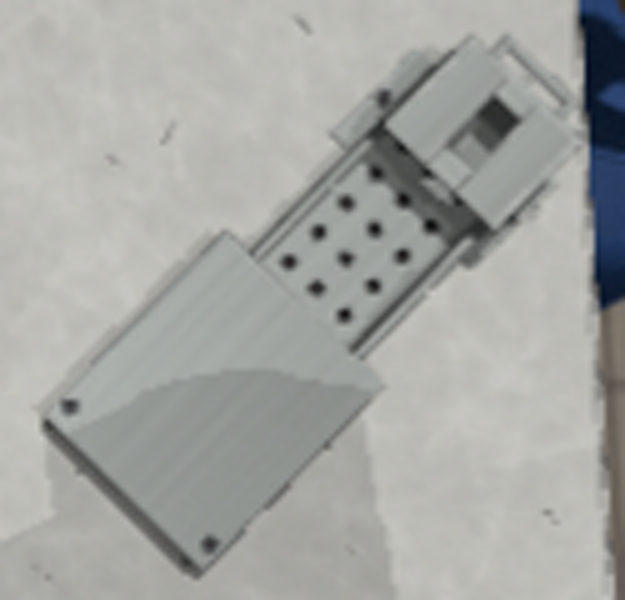

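The block's top corners read (262,112), (155,268), (505,495), (605,340) in the 10x crop. The deck corners read (45,422), (225,235), (383,385), (197,575) in the 5x crop, and the hood roof corners (387,128), (493,228), (580,140), (475,38).

```bash
cat > h.py <<'E'
import cv2, numpy as np
from station import *
def ray(name,px):
    c=calibration(name); T=np.array(c["cam_to_world"])
    p=cv2.undistortPoints(np.array(px,float).reshape(-1,1,2),np.array(c["mtx"]),np.array(c["distortion"]))[:,0]
    d=np.c_[p[:,0],-p[:,1],-np.ones(len(p))]@T[:3,:3].T
    return T[:3,3],d
def onz(name,px,z):
    o,d=ray(name,px); return o+d*((z-o[2])/d[:,2])[:,None]
def proj(name,P):
    c=calibration(name); T=np.linalg.inv(np.array(c["cam_to_world"])); P=np.array(P,float).reshape(-1,3)
    q=P@T[:3,:3].T+T[:3,3]; q=q*[1,-1,-1]
    return cv2.projectPoints(q,np.zeros(3),np.zeros(3),np.array(c["mtx"]),np.array(c["distortion"]))[0][:,0]
def crop(px,f,x0,y0): return (np.array(px,float)+.5)/f-.5+[x0,y0]
E
python3 - <<'E'
from h import *
def rep(n,P):
    print(n,np.round(P[:,:2]*1000,1).tolist(),"ctr",np.round(P.mean(0)*1000,1),"sides",[round(float(np.linalg.norm(P[i]-P[(i+1)%4])*1000),1) for i in range(4)],
     "ang",[round(float(np.degrees(np.arctan2(*(P[(i+1)%4]-P[i])[[1,0]]))),1) for i in range(4)])
rep("block",onz("top",crop([(262,112),(155,268),(505,495),(605,340)],10,205,240),.034))
D=onz("top",crop([(45,422),(225,235),(383,385),(197,575)],5,395,175),.028)
rep("deck",D)
rep("hood",onz("top",crop([(387,128),(493,228),(580,140),(475,38)],5,395,175),.053))
rep("brush",onz("top",[(355,225),(358,292),(278,222),(278,261)],.005))
rep("box",onz("top",[(137,213),(104,241),(130,268),(167,240)],.092))
E
```

```text
block [[475.6, 175.8], [444.0, 196.5], [398.4, 125.5], [429.5, 105.9]] ctr [436.9 150.9  34. ] sides [37.8, 84.3, 36.7, 83.7] ang [146.8, -122.7, -32.2, 56.6]
deck [[460.0, -176.1], [538.0, -253.0], [475.5, -316.0], [397.7, -236.4]] ctr [ 467.8 -245.4   28. ] sides [109.5, 88.7, 111.3, 86.7] ang [-44.6, -134.8, 134.4, 44.1]
hood [[578.0, -314.7], [536.7, -356.1], [573.3, -393.7], [615.9, -352.7]] ctr [ 576.  -354.3   53. ] sides [58.5, 52.5, 59.1, 53.7] ang [-135.0, -45.8, 43.9, 134.9]
brush [[534.3, -79.5], [394.0, -84.0], [540.2, 82.2], [458.0, 81.4]] ctr [481.6   0.    5. ] sides [140.4, 221.4, 82.2, 178.1] ang [-178.2, 48.7, -179.4, -64.6]
box [[541.4, 349.8], [486.7, 409.4], [435.1, 357.7], [488.9, 290.3]] ctr [488.  351.8  92. ] sides [80.9, 73.1, 86.2, 79.3] ang [132.5, -135.0, -51.4, 48.6]
```

Both fits match the given sizes. The cradle origin is about (507,-285) mm with its x axis at -45.2°, and the block is at (437,151) with its long axis at 57°. Next is a helper that turns targets into tool-axis shifts.

```bash
cat >> h.py <<'E'
from scipy.spatial.transform import Rotation as Ro
C0=np.array([.507,-.2848]); CY=np.radians(-45.2)
def cr(x,y): return C0+np.array([np.cos(CY)*x-np.sin(CY)*y, np.sin(CY)*x+np.cos(CY)*y])
def shift(pts):
    s=get_state(); R=Ro.from_euler("xyz",s["ee_rot"]); y0=s["ee_rot"][2]
    print("t",round(s["clock"],2),"tcp",np.round(s["tool_pos"]*1000,1),"yaw",round(np.degrees(y0),2),"gap",round(s["finger_gap"]*1000,1),"F",np.round(s["force"],1),"q6",round(s["q"][5],2))
    for p in pts:
        d=R.inv().apply(np.array(p[:3])-s["tool_pos"]); tw=-((np.radians(p[3])-y0+np.pi)%(2*np.pi)-np.pi)
        print(p,"->",np.round(d,4).tolist(),round(float(tw),4))
E
python3 -c "
from h import *
shift([(.40,-.32,.25,30),(.46,-.05,.25,45),(.437,.151,.13,57)])"
```

```text
t 0.1 tcp [ 148.4 -606.8  230.8] yaw 13.74 gap 85.5 F [-0.4 -0.2 -0.7] q6 -0.1
(0.4, -0.32, 0.25, 30) -> [0.3125, -0.2188, -0.019] -0.2838
(0.46, -0.05, 0.25, 45) -> [0.435, -0.4669, -0.0187] -0.5456
(0.437, 0.151, 0.13, 57) -> [0.4603, -0.6674, 0.1015] -0.755
```

```bash
python3 -m inch '[[0.052,-0.036,-0.003,-0.05],[0.104,-0.073,-0.006,-0.1],[0.156,-0.11,-0.01,-0.14],[0.21,-0.146,-0.013,-0.19],[0.26,-0.182,-0.016,-0.23],[0.3125,-0.2188,-0.019,-0.28],[0.337,-0.269,-0.019,-0.33],[0.361,-0.318,-0.019,-0.39],[0.386,-0.368,-0.019,-0.44],[0.41,-0.417,-0.019,-0.49],[0.435,-0.467,-0.019,-0.5456],[0.435,-0.467,-0.019,-0.5456]]' 0 40
python3 -c "
from h import *
shift([(.437,.151,.12,57)])"
```

```text
clock: 1.6
tool_pos: [0.4602, -0.0469, 0.2501]
ee_rot: [-3.141, -0.0, 0.791]
force: [0.3, -0.0, 0.7]
finger_gap: 0.0854
t 1.6 tcp [460.2 -46.9 250.1] yaw 45.31 gap 85.4 F [ 0.3 -0.   0.7] q6 0.55
(0.437, 0.151, 0.12, 57) -> [0.1243, -0.1556, 0.1303] -0.204
```

```bash
python3 -m inch '[[0.031,-0.039,0.02,-0.05],[0.062,-0.078,0.05,-0.1],[0.093,-0.117,0.09,-0.15],[0.124,-0.155,0.13,-0.204],[0.124,-0.155,0.13,-0.204],[0.124,-0.155,0.13,-0.204],[0.124,-0.155,0.13,-0.204]]'
python3 - <<'E'
from h import *
shift([(.437,.151,.002,57)])
cv2.imwrite("pics/top1.png",camera("top"));cv2.imwrite("pics/side1.png",camera("side"))
a=cv2.imread("pics/top1.png");b=cv2.imread("pics/side1.png")
cv2.imwrite("pics/c1.png",np.hstack([cv2.resize(a[180:320,180:320],(400,400)),cv2.resize(b[180:320,180:500],(400,175)) if 0 else cv2.resize(b[150:350,130:330],(400,400))]))
E
```

```text
clock: 2.48
tool_pos: [0.439, 0.1461, 0.1211]
ee_rot: [3.14, -0.001, 0.988]
force: [0.5, 0.3, 0.7]
finger_gap: 0.0854
t 2.48 tcp [439.  146.1 121.1] yaw 56.58 gap 85.4 F [0.5 0.3 0.7] q6 0.78
(0.437, 0.151, 0.002, 57) -> [0.0029, -0.0045, 0.1191] -0.0073
```

View pics/c1.png

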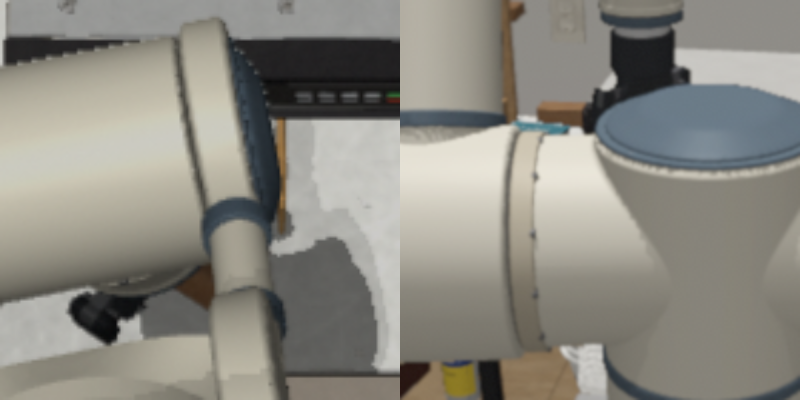

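The arm hides the block from both cameras: the top crop shows only the finger backs at about (95,310), and the side crop shows none of it. The measurements were consistent, so I'll correct by 5 mm and go down.

```bash
python3 -m inch '[[0.003,-0.0045,0.02,-0.007],[0.003,-0.0045,0.05,-0.007],[0.003,-0.0045,0.08,-0.007],[0.003,-0.0045,0.1,-0.007],[0.003,-0.0045,0.112,-0.007],[0.003,-0.0045,0.119,-0.007],[0.003,-0.0045,0.119,-0.007]]'
python3 -m inch '[[0,0,0,0],[0,0,0,0],[0,0,0,0],[0,0,0,0],[0,0,0,0],[0,0,0,0],[0,0,0,0],[0,0,0,0]]' 255 40
python3 -c "
from h import *
shift([(.437,.151,.22,57)])"
```

```text
clock: 3.45
tool_pos: [0.4362, 0.152, 0.0014]
ee_rot: [3.142, -0.0, 0.996]
force: [0.5, -0.4, 1.0]
finger_gap: 0.0855
clock: 4.45
tool_pos: [0.4363, 0.1522, 0.0018]
ee_rot: [3.141, -0.001, 0.996]
force: [-1.2, -0.0, 9.3]
finger_gap: 0.0395
t 4.45 tcp [436.3 152.2   1.8] yaw 57.09 gap 39.5 F [-1.2 -0.   9.3] q6 0.78
(0.437, 0.151, 0.22, 57) -> [-0.0005, 0.0013, -0.2182] 0.0016
```

The gap is 39.5 mm, so the block is held. Lifting now.

```bash
python3 -m inch '[[0,0,-0.02,0],[0,0,-0.05,0],[0,0,-0.09,0],[0,0,-0.13,0],[0,0,-0.17,0],[0,0,-0.2,0],[0,0,-0.22,0],[0,0,-0.22,0],[0,0,-0.22,0]]'
python3 -c "
from h import *
p=cr(-.055,0);print(p)
shift([(.40,-.05,.22,100),(p[0],p[1],.222,134.8)])"
```

```text
clock: 5.58
tool_pos: [0.4356, 0.152, 0.2206]
ee_rot: [-3.141, 0.001, 0.996]
force: [-0.4, -0.7, -1.0]
finger_gap: 0.0393
[ 0.46824512 -0.24577361]
t 5.58 tcp [435.6 152.  220.6] yaw 57.09 gap 39.3 F [-0.4 -0.7 -1. ] q6 0.78
(0.4, -0.05, 0.22, 100) -> [-0.1889, 0.0799, 0.0006] -0.7489
(np.float64(0.4682451184520023), np.float64(-0.24577360949049135), 0.222, 134.8) -> [-0.3162, 0.2436, -0.0014] -1.3563
```

```bash
python3 -m inch '[[-0.03,0.013,0,-0.11],[-0.07,0.03,0,-0.25],[-0.11,0.047,0,-0.4],[-0.15,0.064,0,-0.55],[-0.189,0.08,0,-0.7],[-0.214,0.113,0,-0.85],[-0.24,0.146,0,-1.0],[-0.265,0.179,0,-1.15],[-0.29,0.21,0,-1.28],[-0.3162,0.2436,0,-1.3563],[-0.3162,0.2436,0,-1.3563],[-0.3162,0.2436,0,-1.3563]]'
python3 -m inch '[[0,0,0,0],[0,0,0,0]]'
python3 - <<'E'
from h import *
p=cr(-.055,0)
shift([(p[0],p[1],.05,134.8),(p[0],p[1],.03,134.8)])
a=camera("top");b=camera("side")
cv2.imwrite("pics/c2.png",np.hstack([cv2.resize(a[160:320,380:540],(400,400)),cv2.resize(b[180:340,340:500],(400,400))]))
E
```

```text
clock: 7.08
tool_pos: [0.4681, -0.2452, 0.2201]
ee_rot: [-3.141, -0.002, 2.352]
force: [-0.0, -0.2, -0.2]
finger_gap: 0.0399
clock: 7.32
tool_pos: [0.4686, -0.245, 0.2213]
ee_rot: [-3.142, -0.0, 2.353]
force: [0.2, 0.2, -1.1]
finger_gap: 0.0397
t 7.33 tcp [ 468.6 -245.   221.3] yaw 134.83 gap 39.7 F [ 0.2  0.2 -1.1] q6 -1.38
(np.float64(0.4682451184520023), np.float64(-0.24577360949049135), 0.05, 134.8) -> [-0.0003, -0.0008, 0.1713] 0.0006
(np.float64(0.4682451184520023), np.float64(-0.24577360949049135), 0.03, 134.8) -> [-0.0003, -0.0008, 0.1913] 0.0006
```

View pics/c2.png

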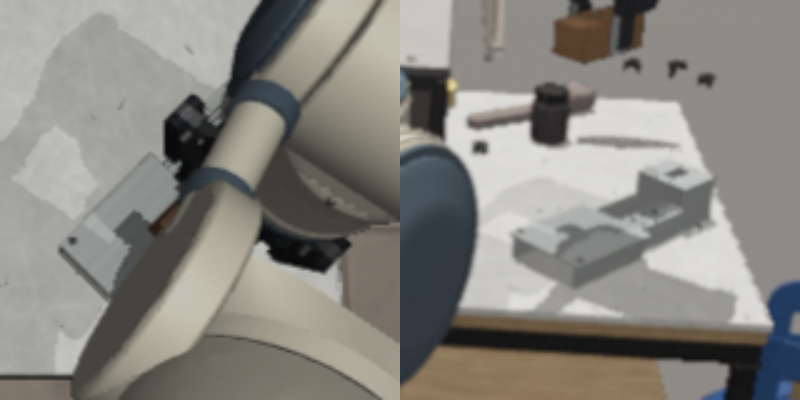

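The side view shows the block at crop (600,35) held above the deck. The deck's near corners are at (513,235) and (577,263), and the hood front is at (640,170)–(705,195). I'll check my cradle pose against this independent view.

```bash
python3 - <<'E'
from h import *
pts=[(-.11,.045,.028),(-.11,-.045,.028),(0,-.045,.028),(.0,.045,.028),(.07,.027,.053),(.07,-.027,.053),(.12,-.027,.053),(.12,.027,.053)]
P=np.array([[*cr(x,y),z] for x,y,z in pts])
for cam in("side","top"): print(cam,np.round(proj(cam,P),1).tolist())
b=cv2.imread("pics/side0.png")
x0,y0=375,235
o=cv2.resize(b[y0:y0+75,x0:x0+100],None,fx=8,fy=8,interpolation=cv2.INTER_CUBIC)
for u,v in proj("side",P): cv2.circle(o,(int((u-x0+.5)*8-.5),int((v-y0+.5)*8-.5)),3,(0,0,255),1)
cv2.imwrite("pics/side0c.png",o)
E
```

```text
side [[383.7, 272.8], [411.4, 286.5], [440.4, 273.6], [412.8, 261.2], [436.2, 248.1], [452.8, 254.9], [464.3, 250.1], [447.8, 243.5]]
top [[403.1, 258.3], [435.0, 289.7], [471.5, 251.8], [439.6, 221.1], [472.4, 201.4], [491.9, 220.0], [508.3, 203.0], [488.8, 184.7]]
```

View pics/side0c.png

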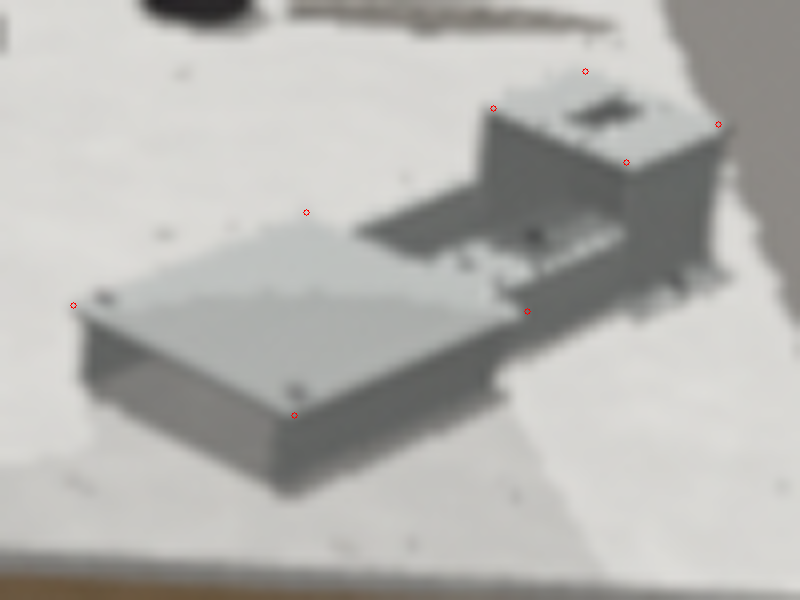

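The prediction agrees with the side view to within about 1 px (≈2 mm). Lowering onto the deck.

```bash
python3 -m inch '[[0,-0.001,0.03,0],[0,-0.001,0.08,0],[0,-0.001,0.13,0],[0,-0.001,0.16,0],[0,-0.001,0.175,0],[0,-0.001,0.184,0],[0,-0.001,0.187,0],[0,-0.001,0.187,0]]'
python3 -m inch '[[0,0,0.0015,0],[0,0,0.003,0],[0,0,0.004,0],[0,0,0.004,0]]'
python3 - <<'E'
from h import *
shift([])
b=camera("side")
cv2.imwrite("pics/c3.png",cv2.resize(b[215:295,370:470],None,fx=8,fy=7.5,interpolation=cv2.INTER_CUBIC))
E
```

```text
clock: 8.43
tool_pos: [0.4684, -0.2466, 0.0349]
ee_rot: [3.141, 0.001, 2.353]
force: [-0.3, 0.4, -1.0]
finger_gap: 0.0398
clock: 8.93
tool_pos: [0.468, -0.2464, 0.0302]
ee_rot: [-3.142, -0.0, 2.353]
force: [-0.0, -0.0, -1.1]
finger_gap: 0.0391
t 8.93 tcp [ 468.  -246.4   30.2] yaw 134.79 gap 39.1 F [-0.  -0.  -1.1] q6 -1.38
```

View pics/c3.png

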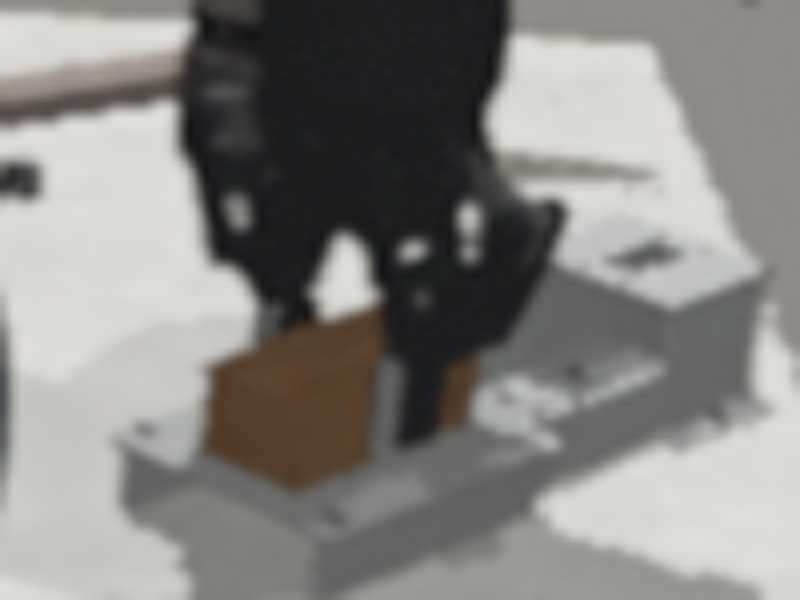

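The block hangs at about (300,400), lined up and central on the deck, with no contact force yet. I'll feel down another 1–2 mm.

```bash
python3 -m inch '[[0,0,0.001,0],[0,0,0.001,0]]'; python3 -m inch '[[0,0,0.0008,0],[0,0,0.0008,0]]'
```

```text
clock: 9.22
tool_pos: [0.4681, -0.2465, 0.0298]
ee_rot: [3.142, 0.0, 2.353]
force: [-2.1, 1.1, 11.1]
finger_gap: 0.0394
clock: 9.48
tool_pos: [0.4681, -0.2465, 0.0297]
ee_rot: [3.141, 0.001, 2.353]
force: [-6.0, 3.9, 30.0]
finger_gap: 0.0396
```

In contact at 30 N. I'll relieve the load, let go and rise.

```bash
python3 -m inch '[[0,0,-0.0013,0],[0,0,-0.0013,0]]'; python3 -m inch '[[0,0,0,0],[0,0,0,0],[0,0,0,0],[0,0,0,0],[0,0,0,0],[0,0,0,0]]' 0; python3 -m inch '[[0,0,-0.01,0],[0,0,-0.03,0],[0,0,-0.06,0],[0,0,-0.09,0],[0,0,-0.1,0],[0,0,-0.1,0],[0,0,-0.1,0]]'
python3 - <<'E'
from h import *
shift([(*cr(-.14,0),.13,134.8),(*cr(-.14,0),.045,134.8)])
b=camera("side");a=camera("top")
cv2.imwrite("pics/c4.png",cv2.resize(b[215:295,370:470],None,fx=8,fy=7.5,interpolation=cv2.INTER_CUBIC))
E
```

```text
clock: 9.72
tool_pos: [0.4681, -0.2464, 0.0298]
ee_rot: [3.142, 0.0, 2.353]
force: [-0.0, -0.6, -0.9]
finger_gap: 0.0395
clock: 10.48
tool_pos: [0.468, -0.2464, 0.0298]
ee_rot: [-3.142, -0.0, 2.353]
force: [-0.7, -0.1, 0.5]
finger_gap: 0.0853
clock: 11.35
tool_pos: [0.4676, -0.2461, 0.1289]
ee_rot: [-3.141, -0.001, 2.353]
force: [0.2, 0.0, 0.6]
finger_gap: 0.0854
t 11.35 tcp [ 467.6 -246.1  128.9] yaw 134.8 gap 85.4 F [0.2 0.  0.6] q6 -1.38
(np.float64(0.40835121060509677), np.float64(-0.18546009688488704), 0.13, 134.8) -> [0.0848, 0.0007, -0.0009] -0.0001
(np.float64(0.40835121060509677), np.float64(-0.18546009688488704), 0.045, 134.8) -> [0.0847, 0.0007, 0.0841] -0.0001
```

View pics/c4.png

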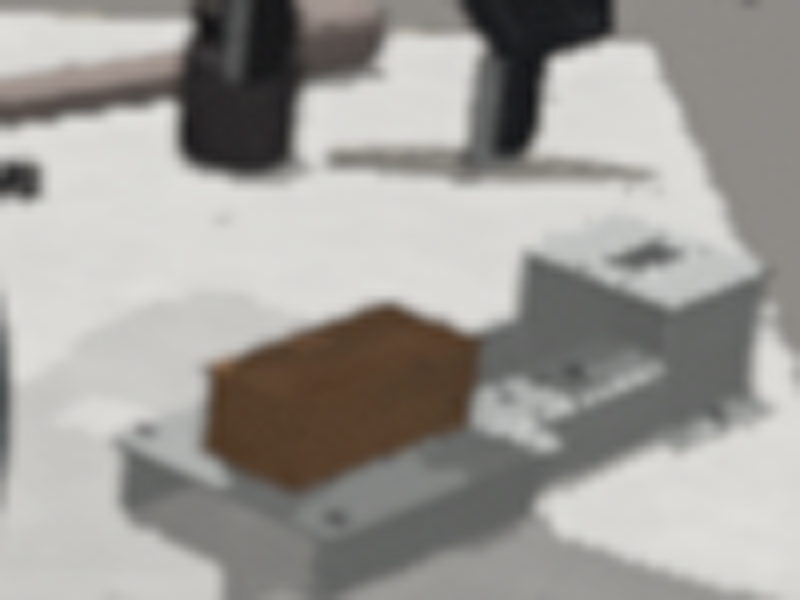

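The block lies lengthwise on the deck, released. Its underside corners are at crop (207,447), (297,490) and (470,428), and its top corners at (210,370), (300,408), (478,340) and (390,303).

```bash
python3 - <<'E'
from h import *
def incr(P):
    d=P[:,:2]-C0; c,s=np.cos(CY),np.sin(CY); return np.round(np.c_[d[:,0]*c+d[:,1]*s,-d[:,0]*s+d[:,1]*c]*1000,1).tolist()
def cc(p): return (np.array(p,float)+.5)/[8,7.5]-.5+[370,215]
print(incr(onz("side",cc([(207,447),(297,490),(470,428)]),.028)))
print(incr(onz("side",cc([(210,370),(300,408),(478,340),(390,303)]),.062)))
print("deck",incr(onz("side",cc([(120,442),(315,545),]),.028)))
E
```

```text
[[-92.4, 21.9], [-93.5, -15.7], [-15.9, -19.3]]
[[-102.8, 14.9], [-102.1, -20.4], [-19.1, -20.5], [-18.4, 15.4]]
deck [[-111.3, 41.0], [-117.7, -43.9]]
```

The block's middle is at x≈-55 and its tail at ≈-97. Now I'll shut the gripper, move behind the tail and go down to z≈36 mm.

```bash
python3 -m inch '[[0.03,0.0007,0,0],[0.06,0.0007,0,0],[0.082,0.0007,0,0],[0.082,0.0007,0,0],[0.082,0.0007,0.03,0],[0.082,0.0007,0.06,0],[0.082,0.0007,0.08,0],[0.082,0.0007,0.093,0],[0.082,0.0007,0.093,0],[0.082,0.0007,0.093,0]]' 255 40
python3 -c "
from h import *
shift([(*cr(-.11,0),.036,134.8),(*cr(-.045,0),.036,134.8)])"
```

```text
clock: 12.7
tool_pos: [0.4111, -0.188, 0.0372]
ee_rot: [3.141, 0.001, 2.353]
force: [-0.1, -0.2, -0.2]
finger_gap: 0.0003
t 12.7 tcp [ 411.1 -188.    37.2] yaw 134.8 gap 0.3 F [-0.1 -0.2 -0.2] q6 -1.34
(np.float64(0.4294902369040046), np.float64(-0.2067472189809827), 0.036, 134.8) -> [-0.0262, -0.0002, 0.0012] -0.0
(np.float64(0.47529146055163823), np.float64(-0.25286931685585656), 0.036, 134.8) -> [-0.0912, -0.0002, 0.0013] -0.0
```

```bash
python3 -m inch '[[-0.015,0,0.001,0],[-0.026,0,0.001,0],[-0.033,0,0.001,0],[-0.04,0,0.001,0],[-0.047,0,0.001,0],[-0.054,0,0.001,0],[-0.06,0,0.001,0],[-0.066,0,0.001,0],[-0.071,0,0.001,0],[-0.076,0,0.001,0],[-0.081,0,0.001,0],[-0.081,0,0.001,0]]'
python3 - <<'E'
from h import *
shift([])
b=camera("side")
cv2.imwrite("pics/c5.png",cv2.resize(b[215:295,370:470],None,fx=8,fy=7.5,interpolation=cv2.INTER_CUBIC))
E
```

```text
clock: 14.2
tool_pos: [0.4682, -0.2456, 0.0358]
ee_rot: [3.142, 0.001, 2.353]
force: [-0.4, -0.2, -0.4]
finger_gap: 0.0002
t 14.2 tcp [ 468.2 -245.6   35.8] yaw 134.79 gap 0.2 F [-0.4 -0.2 -0.4] q6 -1.38
```

View pics/c5.png

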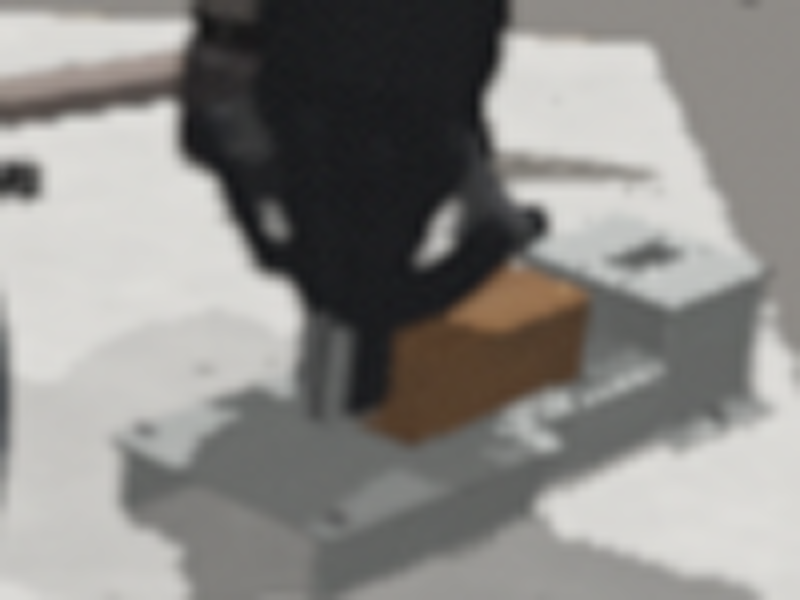

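The block sits straight with its tail at about crop (405,440), so its middle is near the edge. I'll push 11 mm more, then ease off.

```bash
python3 -m inch '[[-0.004,0,0,0],[-0.008,0,0,0],[-0.012,0,0,0],[-0.012,0,0,0],[-0.006,0,0,0],[0.0,0,0,0],[0.0,0,0,0],[0.0,0,0,0]]'
python3 - <<'E'
from h import *
shift([])
b=camera("side")
cv2.imwrite("pics/c6.png",cv2.resize(b[215:295,370:470],None,fx=8,fy=7.5,interpolation=cv2.INTER_CUBIC))
E
```

```text
clock: 15.25
tool_pos: [0.4679, -0.2453, 0.0359]
ee_rot: [3.142, 0.0, 2.353]
force: [0.5, -0.0, -0.2]
finger_gap: -0.0001
t 15.25 tcp [ 467.9 -245.3   35.9] yaw 134.8 gap -0.1 F [ 0.5 -0.  -0.2] q6 -1.38
```

View pics/c6.png

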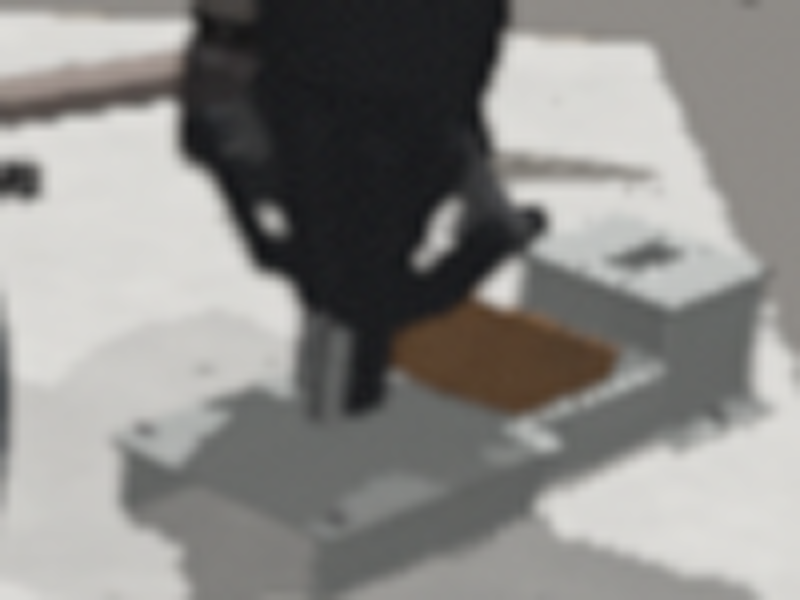

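It has tipped: the nose is down in the tray at (615,370) and the tail is raised. Pushing on slowly.

```bash
python3 -m inch '[[-0.005,0,0.002,0],[-0.01,0,0.003,0],[-0.014,0,0.003,0],[-0.018,0,0.003,0],[-0.022,0,0.003,0],[-0.026,0,0.003,0],[-0.030,0,0.003,0],[-0.034,0,0.003,0],[-0.034,0,0.003,0]]'
python3 - <<'E'
from h import *
shift([])
b=camera("side")
cv2.imwrite("pics/c7.png",cv2.resize(b[215:295,370:470],None,fx=8,fy=7.5,interpolation=cv2.INTER_CUBIC))
E
```

```text
clock: 16.42
tool_pos: [0.492, -0.2696, 0.0328]
ee_rot: [3.142, 0.0, 2.353]
force: [-0.1, 0.2, -0.1]
finger_gap: 0.0004
t 16.43 tcp [ 492.  -269.6   32.8] yaw 134.8 gap 0.4 F [-0.1  0.2 -0.1] q6 -1.39
```

View pics/c7.png

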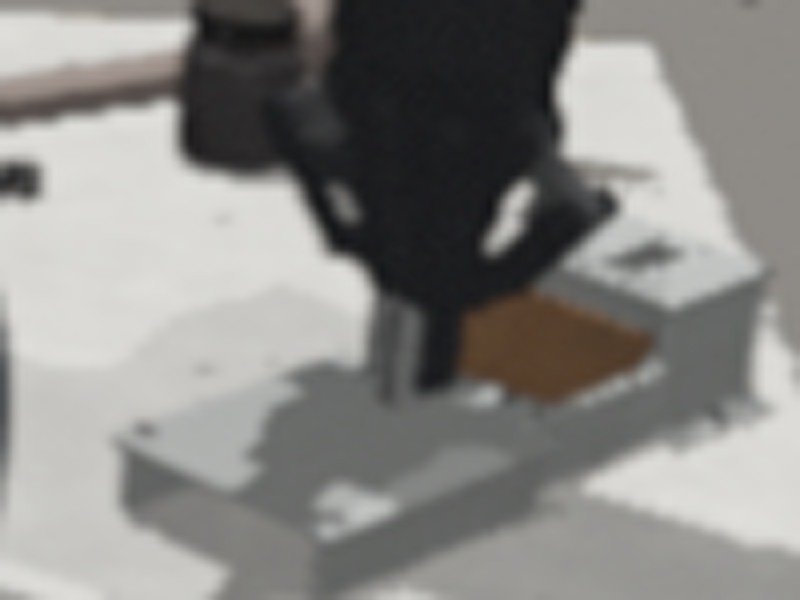

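The block is nosing in under the hood front at about (650,345), and the forces are small. Continuing.

```bash
python3 -m inch '[[-0.004,0,0,0],[-0.008,0,0,0],[-0.012,0,0,0],[-0.016,0,0,0],[-0.016,0,0,0]]'
python3 - <<'E'
from h import *
shift([])
b=camera("side")
cv2.imwrite("pics/c8.png",cv2.resize(b[215:295,370:470],None,fx=8,fy=7.5,interpolation=cv2.INTER_CUBIC))
E
```

```text
clock: 17.1
tool_pos: [0.5033, -0.281, 0.0328]
ee_rot: [3.142, 0.0, 2.353]
force: [-0.8, -0.1, 0.1]
finger_gap: 0.0001
t 17.1 tcp [ 503.3 -281.    32.8] yaw 134.79 gap 0.1 F [-0.8 -0.1  0.1] q6 -1.39
```

View pics/c8.png

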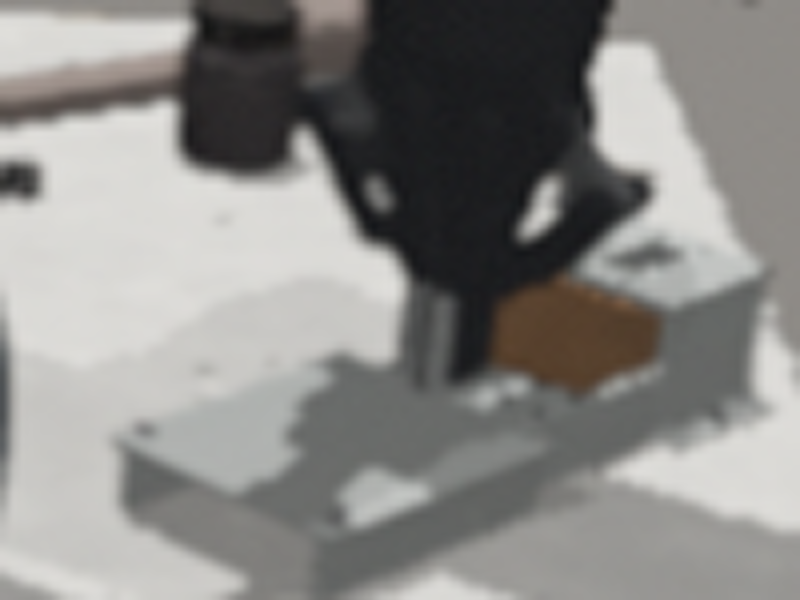

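The tail face at (490–580, 310–390) still looks raised, perhaps held by the finger's friction. I'll ease back and look.

```bash
python3 -m inch '[[0.006,0,0,0],[0.012,0,0,0],[0.012,0,0,0],[0.012,0,0,0]]'
python3 - <<'E'
from h import *
shift([])
b=camera("side")
cv2.imwrite("pics/c9.png",cv2.resize(b[215:295,370:470],None,fx=8,fy=7.5,interpolation=cv2.INTER_CUBIC))
E
```

```text
clock: 17.65
tool_pos: [0.4947, -0.2722, 0.0329]
ee_rot: [3.142, 0.0, 2.353]
force: [-0.3, 0.6, -0.3]
finger_gap: 0.0002
t 17.65 tcp [ 494.7 -272.2   32.9] yaw 134.81 gap 0.2 F [-0.3  0.6 -0.3] q6 -1.39
```

View pics/c9.png

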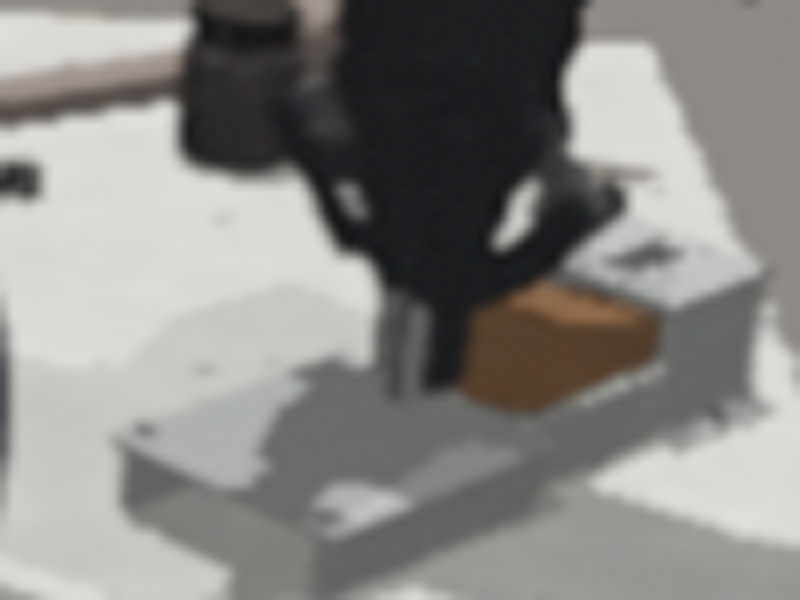

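```bash
python3 - <<'E'
from h import *
def incr(P):
    d=P[:,:2]-C0; c,s=np.cos(CY),np.sin(CY); return np.round(np.c_[d[:,0]*c+d[:,1]*s,-d[:,0]*s+d[:,1]*c]*1000,1).tolist()
def cc(p): return (np.array(p,float)+.5)/[8,7.5]-.5+[370,215]
print("tail bottom corners",incr(onz("side",cc([(462,390),(530,412)]),.028)))
print("prev tail bottom corner",incr(onz("side",cc([(580,392)]),.028)),incr(onz("side",cc([(580,392)]),.022)))
print("tail top",incr(onz("side",cc([(468,322),(528,345)]),.06)))
a=camera("top");b=camera("side")
cv2.imwrite("pics/c10.png",np.hstack([cv2.resize(a[170:290,400:520],(400,400),interpolation=cv2.INTER_CUBIC),cv2.resize(b[235:285,415:465],(400,400),interpolation=cv2.INTER_CUBIC)]))
E
```

```text
tail bottom corners [[5.1, 0.9], [9.0, -23.3]]
prev tail bottom corner [[34.3, -23.5]] [[44.9, -16.2]]
tail top [[-6.9, -6.9], [-6.1, -30.0]]
```

View pics/c10.png

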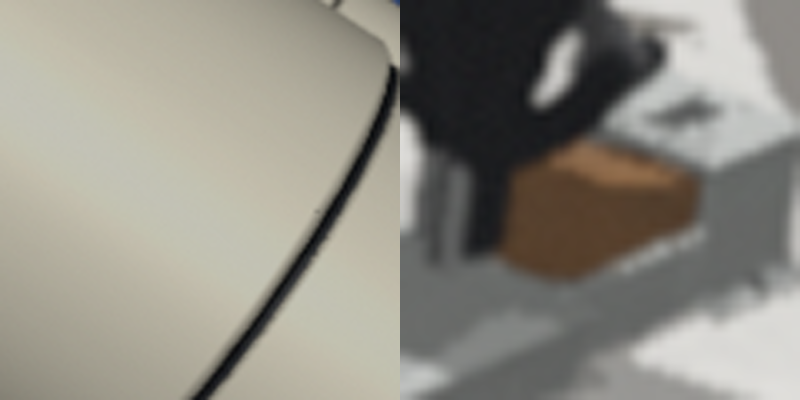

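```bash
cat >> h.py <<'E'
def block(tx,tz,pitch,y=0,yaw=0):
    # tail bottom-mid at (tx,tz) cradle frame, pitch nose-down deg
    R=Ro.from_euler("yz",[pitch,yaw],degrees=True)
    L=np.array([[a,b,c] for a in(0,.085) for b in(-.02,.02) for c in(0,.034)])
    q=R.apply(L)+[tx,y,tz]
    return np.array([[*cr(u,v),w] for u,v,w in q]), q
E=[(0,1),(0,2),(1,3),(2,3),(4,5),(4,6),(5,7),(6,7),(0,4),(1,5),(2,6),(3,7)]
def draw(o,P,x0,y0,f,col):
    q=(proj("side",P)-[x0,y0]+.5)*f-.5
    for a,b in E: cv2.line(o,tuple(int(v) for v in q[a]),tuple(int(v) for v in q[b]),col,1,cv2.LINE_AA)
E
python3 - <<'E'
from h import *
b=cv2.imread("pics/c9.png")
o=cv2.resize(b,(800,640)); 
def ed(im,tx,tz,p): 
    P,q=block(tx,tz,p); draw(im,P,370,215,8,(0,0,255)); print(tx,tz,p,"nose bottom",np.round(q[4]*1000,1),"nose top",np.round(q[5]*1000,1)); return im
ims=[]
for t,z,p in [(-.004,.028,16.4),(-.01,.028,14),(-.004,.028,10),(0,.028,0)]:
    ims.append(ed(o.copy(),t,z,p)[250:450,400:800])
cv2.imwrite("pics/f9.png",np.vstack([np.hstack(ims[:2]),np.hstack(ims[2:])]))
E
```

```text
-0.004 0.028 16.4 nose bottom [ 77.5 -20.    4. ] nose top [ 87.1 -20.   36.6]
-0.01 0.028 14 nose bottom [ 72.5 -20.    7.4] nose top [ 80.7 -20.   40.4]
-0.004 0.028 10 nose bottom [ 79.7 -20.   13.2] nose top [ 85.6 -20.   46.7]
0 0.028 0 nose bottom [ 85. -20.  28.] nose top [ 85. -20.  62.]
```

View pics/f9.png

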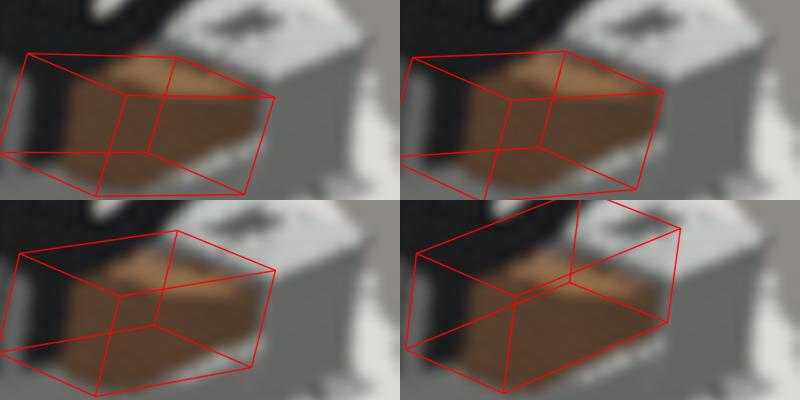

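```bash
python3 - <<'E'
from h import *
b=cv2.imread("pics/c9.png")
o=cv2.resize(b,(800,640)); 
def ed(im,tx,tz,p): 
    P,q=block(tx,tz,p); draw(im,P,370,215,8,(0,0,255)); print(tx,tz,p,"nose bottom",np.round(q[4]*1000,1),"nose top",np.round(q[5]*1000,1)); return im
ims=[]
for t,z,p in [(0.002,.004,0),(.01,.004,0),(.004,.024,13.6),(.0,.036,22)]:
    ims.append(ed(o.copy(),t,z,p)[250:450,400:800])
cv2.imwrite("pics/f9.png",np.vstack([np.hstack(ims[:2]),np.hstack(ims[2:])]))
E
```

```text
0.002 0.004 0 nose bottom [ 87. -20.   4.] nose top [ 87. -20.  38.]
0.01 0.004 0 nose bottom [ 95. -20.   4.] nose top [ 95. -20.  38.]
0.004 0.024 13.6 nose bottom [ 86.6 -20.    4. ] nose top [ 94.6 -20.   37.1]
0.0 0.036 22 nose bottom [ 78.8 -20.    4.2] nose top [ 91.5 -20.   35.7]
```

View pics/f9.png

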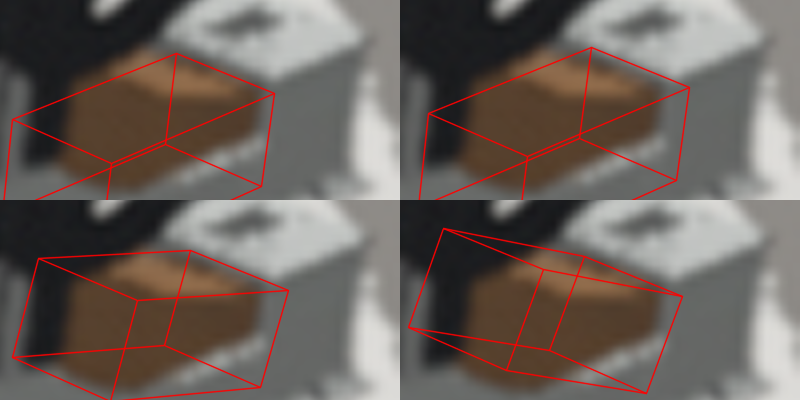

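The fit is ambiguous because of the shadow. I'll rise and back off for a clear view.

```bash
python3 -m inch '[[0.02,0,0,0],[0.04,0,0,0],[0.06,0,-0.03,0],[0.08,0,-0.07,0],[0.09,0,-0.12,0],[0.09,0,-0.12,0],[0.09,0,-0.12,0]]'
python3 - <<'E'
from h import *
shift([])
a=camera("top");b=camera("side")
cv2.imwrite("pics/side11.png",b)
cv2.imwrite("pics/c11.png",np.hstack([cv2.resize(a[170:290,400:520],(400,400),interpolation=cv2.INTER_CUBIC),cv2.resize(b[235:285,415:465],(400,400),interpolation=cv2.INTER_CUBIC)]))
E
```

```text
clock: 18.68
tool_pos: [0.4313, -0.2084, 0.1527]
ee_rot: [3.142, 0.0, 2.353]
force: [-0.1, -0.2, -0.2]
finger_gap: 0.0003
t 18.68 tcp [ 431.3 -208.4  152.7] yaw 134.8 gap 0.3 F [-0.1 -0.2 -0.2] q6 -1.36
```

View pics/c11.png

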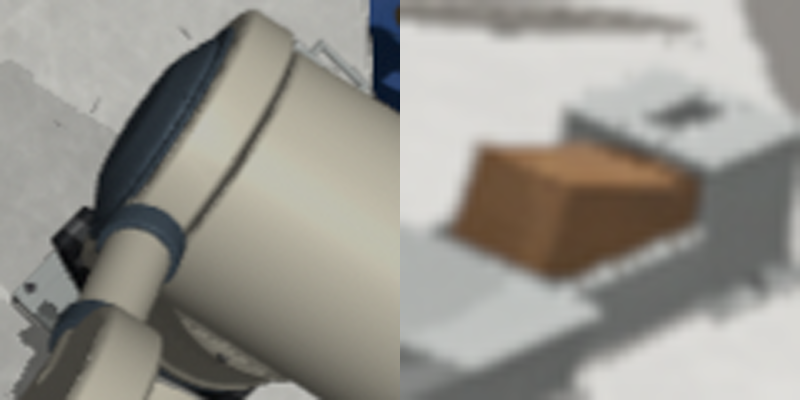

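Now it is clear. The block is tilted, with tail face corners at (480,148), (572,187), (455,237) and (556,280), and its tail bottom rests just at the deck edge. I'll fit its pose.

```bash
python3 - <<'E'
from h import *
from scipy.optimize import least_squares
u=crop([(482,148),(572,187),(456,237),(556,280)],8,415,235)-np.array([50,0])
idx=[3,1,2,0]
u2=crop([(699-0,180)],8,415,235)-[50,0]
def f(v):
    P,q=block(v[0],v[1],v[2]*100,v[3],v[4]*100); r=(proj("side",P)[idx]-u).ravel()
    return r
for x0 in ([0,.028,.15,0,0],[0,.04,.2,0,0]):
    s=least_squares(f,x0,x_scale=[.01,.01,.05,.01,.05]); print(np.round(s.x*[1000,1000,100,1000,100],1),s.cost, np.round(block(s.x[0],s.x[1],s.x[2]*100,s.x[3],s.x[4]*100)[1][[4,6]]*1000,1).tolist())
b=cv2.imread("pics/side11.png"); o=cv2.resize(b[235:285,415:465],(400,400),interpolation=cv2.INTER_CUBIC)
ims=[]
for t,z,p,y in [(s.x[0],s.x[1],s.x[2]*100,s.x[3]),(-.003,.028,16.4,-.002)]:
    m=o.copy(); draw(m,block(t,z,p,y)[0],415,235,8,(0,0,255)); ims.append(m)
cv2.imwrite("pics/f11.png",np.hstack(ims))
E
```

```text
[ 77.4 -14.9   9.7  52.4   1.7] 0.3121251385253888 [[161.7, 34.8, -29.2], [160.5, 74.8, -29.2]]
[ 77.4 -14.9   9.7  52.4   1.7] 0.31212513852685525 [[161.7, 34.8, -29.2], [160.5, 74.8, -29.2]]
```

View pics/f11.png

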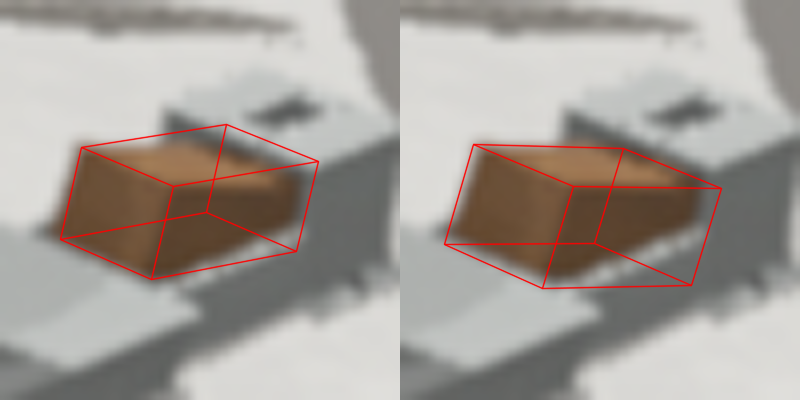

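The model with the tail bottom resting right on the deck edge (x≈-2, z 28, about 16° nose-down) fits. So the tail has not quite cleared the edge, and I'll push a few mm further and ease off again.

```bash
python3 - <<'E'
from h import *
s=get_state();d=s["tool_pos"][:2]-C0;print("tcp in cradle",(d@[np.cos(CY),np.sin(CY)])*1000,(d@[-np.sin(CY),np.cos(CY)])*1000)
shift([(*cr(-.05,0),.15,134.8),(*cr(-.035,0),.031,134.8),(*cr(0,0),.031,134.8)])
E
```

```text
tcp in cradle -108.00585931508769 -0.03477381845118262
t 18.77 tcp [ 430.9 -208.2  151.9] yaw 134.79 gap 0.2 F [-0.4 -0.1  0.5] q6 -1.36
(np.float64(0.47176828950182026), np.float64(-0.24932146317317394), 0.15, 134.8) -> [-0.058, 0.0, 0.0018] -0.0002
(np.float64(0.4823378026512742), np.float64(-0.25996502422122175), 0.031, 134.8) -> [-0.0732, 0.0001, 0.1208] -0.0002
(np.float64(0.507), np.float64(-0.2848), 0.031, 134.8) -> [-0.1082, 0.0001, 0.1207] -0.0002
```

```bash
python3 -m inch '[[-0.03,0,0.02,0],[-0.055,0,0.06,0],[-0.063,0,0.09,0],[-0.063,0,0.11,0],[-0.063,0,0.12,0],[-0.073,0,0.12,0],[-0.081,0,0.12,0],[-0.089,0,0.12,0],[-0.095,0,0.12,0],[-0.1,0,0.12,0],[-0.105,0,0.12,0],[-0.109,0,0.12,0]]'
python3 - <<'E'
from h import *
shift([])
b=camera("side")
cv2.imwrite("pics/c12.png",cv2.resize(b[235:285,415:465],(600,600),interpolation=cv2.INTER_CUBIC))
E
```

```text
clock: 20.27
tool_pos: [0.5081, -0.2857, 0.0328]
ee_rot: [-3.142, -0.0, 2.353]
force: [-0.3, 0.6, 1.6]
finger_gap: 0.0001
t 20.27 tcp [ 508.1 -285.7   32.8] yaw 134.8 gap 0.1 F [-0.3  0.6  1.6] q6 -1.4
```

View pics/c12.png

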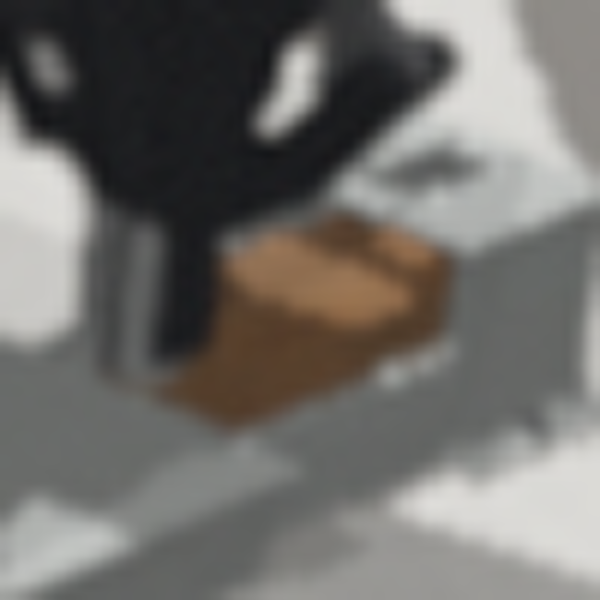

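The block appears to have dropped flat, with its tail corner at about (228,430). I'll back off and rise to check.

```bash
python3 -m inch '[[0.015,0,0,0],[0.04,0,-0.01,0],[0.07,0,-0.05,0],[0.1,0,-0.1,0],[0.11,0,-0.12,0],[0.11,0,-0.12,0]]'
python3 - <<'E'
from h import *
shift([])
b=camera("side")
o=cv2.resize(b[235:285,415:465],(400,400),interpolation=cv2.INTER_CUBIC); m=o.copy()
draw(m,block(.002,.004,0,-.0)[0],415,235,8,(0,0,255))
cv2.imwrite("pics/c13.png",np.hstack([o,m]))
E
```

```text
clock: 21.08
tool_pos: [0.4299, -0.2068, 0.1539]
ee_rot: [3.141, 0.002, 2.353]
force: [0.2, 0.5, -0.2]
finger_gap: 0.0005
t 21.07 tcp [ 429.9 -206.8  153.9] yaw 134.83 gap 0.5 F [ 0.2  0.5 -0.2] q6 -1.36
```

View pics/c13.png

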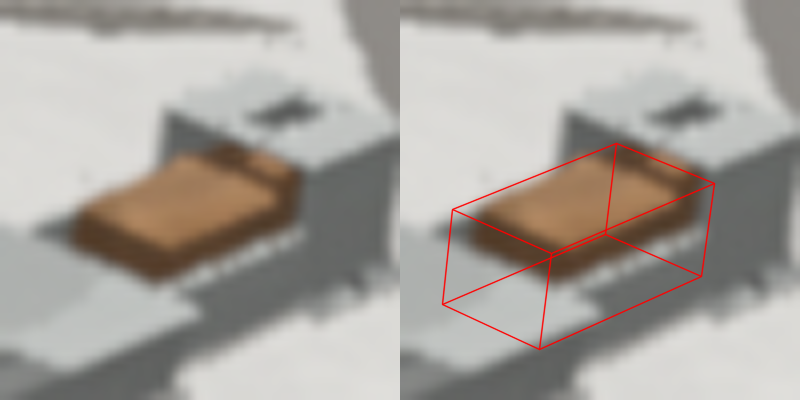

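It is flat in the tray, with its tail about 8 mm past the deck edge. Now I'll push it home at z≈31, watching the force.

```bash
python3 -m inch '[[-0.03,0,0.02,0],[-0.055,0,0.06,0],[-0.07,0,0.095,0],[-0.07,0,0.117,0],[-0.07,0,0.1225,0],[-0.08,0,0.1225,0],[-0.092,0,0.1225,0],[-0.1,0,0.1225,0],[-0.106,0,0.1225,0],[-0.113,0,0.1225,0],[-0.12,0,0.1225,0],[-0.12,0,0.1225,0]]'
python3 -m inch '[[-0.004,0,0,0],[-0.007,0,0,0],[-0.01,0,0,0],[-0.01,0,0,0]]'
python3 - <<'E'
from h import *
s=get_state();d=s["tool_pos"][:2]-C0;print("tcp in cradle",(d@[np.cos(CY),np.sin(CY)])*1000,(d@[-np.sin(CY),np.cos(CY)])*1000)
shift([])
b=camera("side")
cv2.imwrite("pics/c14.png",cv2.resize(b[235:285,415:465],(600,600),interpolation=cv2.INTER_CUBIC))
E
```

```text
clock: 22.62
tool_pos: [0.5155, -0.2932, 0.0303]
ee_rot: [3.141, 0.001, 2.353]
force: [0.3, -0.1, -0.2]
finger_gap: 0.0002
clock: 23.12
tool_pos: [0.5223, -0.3, 0.0303]
ee_rot: [3.142, 0.0, 2.353]
force: [-0.1, -0.4, -0.2]
finger_gap: 0.0001
tcp in cradle 21.57836901863471 0.11084966453002727
t 23.12 tcp [ 522.3 -300.    30.3] yaw 134.79 gap 0.1 F [-0.1 -0.4 -0.2] q6 -1.4
```

View pics/c14.png

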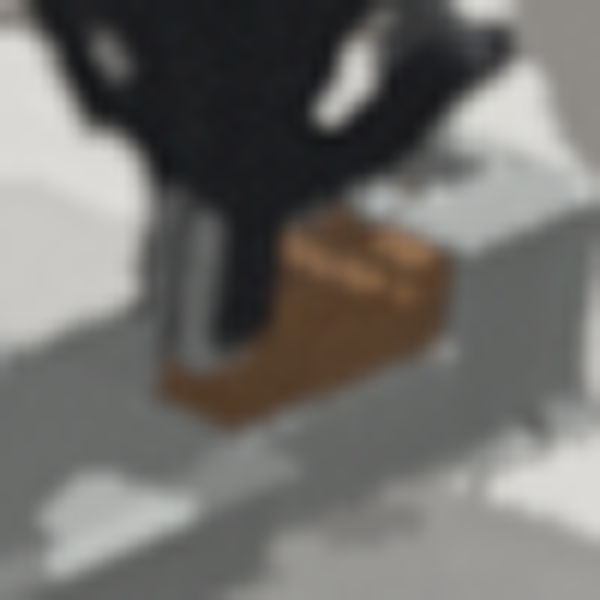

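The forces are near zero, yet the tail corner at (228,430) hasn't moved. I'll check where the block and finger really are.

```bash
python3 - <<'E'
from h import *
def incr(P):
    d=P[:,:2]-C0; c,s=np.cos(CY),np.sin(CY); return np.round(np.c_[d[:,0]*c+d[:,1]*s,-d[:,0]*s+d[:,1]*c]*1000,1).tolist()
k=crop([(165,250),(80,212),(157,281),(73,243)],8,415,235)
print("c13 tail top corners z38",incr(onz("side",k[:2],.038)),"bottom as z28",incr(onz("side",k[2:],.028)))
s=get_state(); p=s["tool_pos"]
print("tip px in c14",((proj("side",[p,p+[0,0,.02]])-[415,235]+.5)*12-.5).round())
print("tip seen(200,362) z .03",incr(onz("side",crop([(200,362)],12,415,235),.0303)))
print("deck edge corner at c13 (200,315), z28:",incr(onz("side",crop([(200,315)],8,415,235),.028)))
b=cv2.imread("pics/c13.png")
o=b[:,:400]
m=[]
for t in(.012,.02):
    q=o.copy(); draw(q,block(t,.004,0)[0],415,235,8,(0,0,255)); m.append(q)
cv2.imwrite("pics/f13.png",np.hstack(m))
E
```

```text
c13 tail top corners z38 [[7.5, -21.1], [7.9, 13.6]] bottom as z28 [[4.8, -21.5], [5.1, 12.9]]
tip px in c14 [[206. 356.]
 [216. 271.]]
tip seen(200,362) z .03 [[17.8, -1.1]]
deck edge corner at c13 (200,315), z28: [[-3.5, -44.9]]
```

View pics/f13.png

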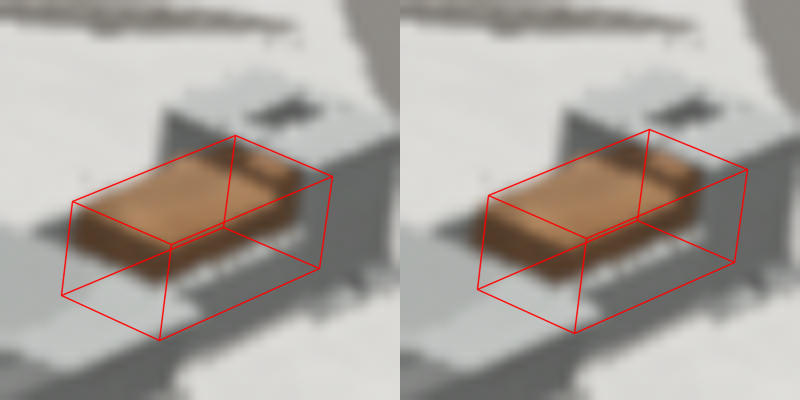

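The brown under the fingertip is the tail face, seen lower down now that the tail has moved away from the deck edge. The block is moving, so I'll push on in small steps until the end wall pushes back.

```bash
python3 -m inch '[[-0.002,0,0,0],[-0.003,0,0,0],[-0.003,0,0,0]]'; python3 -m inch '[[-0.001,0,0,0],[-0.002,0,0,0],[-0.002,0,0,0]]'; python3 -c "
from h import *
s=get_state();d=s['tool_pos'][:2]-C0;print('tcp in cradle',(d@[np.cos(CY),np.sin(CY)])*1000)"
```

```text
clock: 23.55
tool_pos: [0.5243, -0.3021, 0.0303]
ee_rot: [3.142, 0.0, 2.353]
force: [-0.0, 0.0, -0.3]
finger_gap: 0.0001
clock: 23.92
tool_pos: [0.5251, -0.3028, 0.0302]
ee_rot: [-3.141, -0.002, 2.353]
force: [-2.8, 4.2, 3.5]
finger_gap: 0.0002
tcp in cradle 25.52408002148806
```

```bash
python3 -m inch '[[-0.001,0,0,0],[-0.001,0,0,0],[-0.001,0,0,0]]'; python3 -c "
from h import *
s=get_state();d=s['tool_pos'][:2]-C0;print('tcp in cradle',(d@[np.cos(CY),np.sin(CY)])*1000)"
```

```text
clock: 24.3
tool_pos: [0.5251, -0.3029, 0.0301]
ee_rot: [-3.141, -0.003, 2.353]
force: [-6.5, 6.9, 6.3]
finger_gap: -0.0
tcp in cradle 25.612506630978
```

Stalled at about 9.5 N along the cradle axis with TCP x unchanged, so the block is against the end wall. I'll back off, rise clear and verify.

```bash
python3 -m inch '[[0.004,0,0,0],[0.012,0,-0.005,0],[0.03,0,-0.03,0],[0.07,0,-0.08,0],[0.12,0,-0.13,0],[0.17,0,-0.17,0],[0.22,0,-0.19,0],[0.22,0,-0.19,0],[0.22,0,-0.19,0],[0.22,0,-0.19,0]]'
python3 - <<'E'
from h import *
shift([])
a=camera("top");b=camera("side")
cv2.imwrite("pics/top15.png",a)
o=cv2.resize(b[235:285,415:465],(400,400),interpolation=cv2.INTER_CUBIC); m=o.copy()
draw(m,block(.035,.004,0)[0],415,235,8,(0,0,255))
cv2.imwrite("pics/c15.png",np.vstack([np.hstack([o,m])[:,:]]))
E
```

```text
clock: 25.55
tool_pos: [0.3719, -0.1486, 0.2199]
ee_rot: [-3.141, -0.0, 2.352]
force: [-0.6, -0.1, -0.5]
finger_gap: 0.0001
t 25.55 tcp [ 371.9 -148.6  219.9] yaw 134.78 gap 0.1 F [-0.6 -0.1 -0.5] q6 -1.31
```

View pics/c15.png

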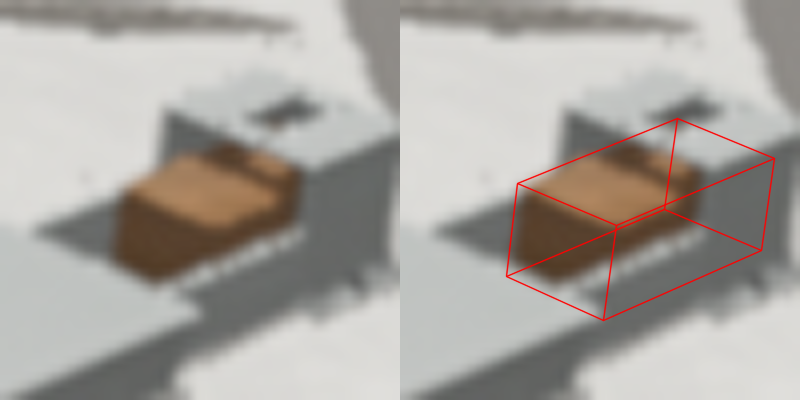

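View pics/top15.png

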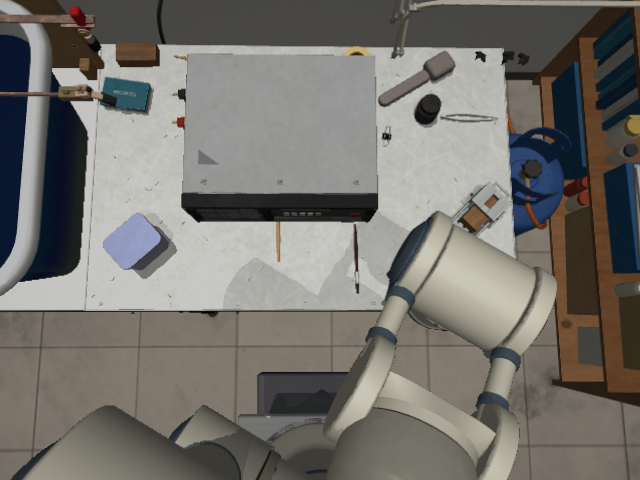

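In the side view the block lies flat and matches the home model within 1 px. The top view now shows the hood, with the block under it at (478,212), and the brushes and box unmoved. Last, a measured check from the top.

```bash
python3 - <<'E'
from h import *
a=cv2.imread("pics/top15.png"); z=cv2.imread("pics/top0.png")
x0,y0=445,170
o=cv2.resize(a[y0:y0+75,x0:x0+75],None,fx=8,fy=8,interpolation=cv2.INTER_CUBIC)
P=np.array([[*cr(x,y),.038] for x,y in [(.035,-.02),(.035,.02),(.120,.02),(.12,-.02)]])
for u,v in proj("top",P): cv2.circle(o,(int((u-x0+.5)*8),int((v-y0+.5)*8)),4,(0,0,255),1)
cv2.imwrite("pics/c16.png",o)
for n,(r,c) in {"box":((205,280),(95,175)),"brass":((218,262),(270,287)),"paint":((222,296),(348,364))}.items():
    print(n,"max/mean diff",cv2.absdiff(a,z)[r[0]:r[1] if 0 else r[1],c[0]:c[1]].max() if 0 else (cv2.absdiff(a,z)[r[0]:r[1],c[0]:c[1]].max(),round(cv2.absdiff(a,z)[r[0]:r[1],c[0]:c[1]].mean(),2)))
E
```

```text
box max/mean diff (np.uint8(4), np.float64(1.45))
brass max/mean diff (np.uint8(6), np.float64(1.53))
paint max/mean diff (np.uint8(25), np.float64(12.25))
```

View pics/c16.png

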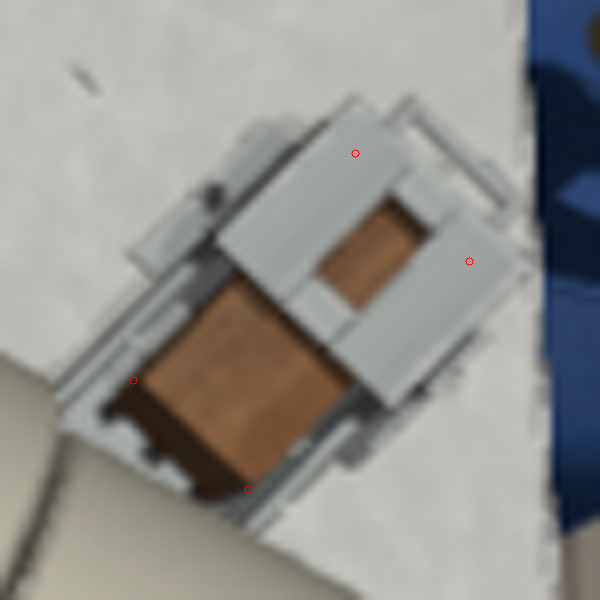

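The tail's top edge is at (140,380)–(253,488), within 1 px of the predicted home corners (133,380) and (248,489). The sight slot is filled with wood, and the paint brush pixels differ only slightly, by a shadow's worth. Handing in.

```bash
python3 -c "
from station import *
hand_in(); print(get_state()['clock'])"
```

```text
the job is handed in; nothing more can be done
the job is handed in; nothing more can be done
```

The block is lying flat on the tray floor and pushed home against the end wall under the hood; I handed the job in at about 26 s of the 64 s allowed.

**What I did:** I gripped the block across its 40 mm width, carried it over at about 0.22 m, laid it lengthwise on the deck and let go. Then I pushed it over the edge with shut fingers and eased off, and it nosed down. After the first push under the hood its tail was still resting on the deck edge. A second push dropped it flat, and a third took it home.

**Last checks:**
- **Home:** The final push stopped dead at about 9.5 N along the cradle. Both cameras put the tail within about 1 px (1–2 mm) of its home position, and it looks flat.
- **Left alone:** The box and brass brush match the first picture. The paint brush is in the same place too; its pixels are only darker, which I take to be the arm's shadow.
- **Robot:** At hand-in it was well clear and touching nothing. The highest force I read was about 31 N, when setting the block down on the deck.

**What disagreed:** A pose fit using only the tail's corners gave a nonsense position partway through, so I judged the tilt from model overlays and a clearer view instead. I also misread two pictures for a moment because of shadow and the finger blocking the view, and sorted that out before acting on them.

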